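# Draw the bush crate to the front of the parts rack with the pull hook

## Task

Take the pull hook from its rest, drop its blade behind the front lip of the crate of round bushes, which stands deep in the rack, and drag that crate forward until it is fully home against the stop rail; hold it there for half a second with a steady pull of about 10 N, never more than 20 N on the crate, and touch the crate only with the hook. Then unhook without pushing the crate back from the rail, lay the hook back in its rest the way it lay, and leave everything else where it is.

Things in the scene. Friction and masses are not known exactly. Their poses are not given: they have to be found in the camera images.
- hook_grip (a point): Centre of the pull hook's wooden handle, to be grasped: a level bar 120 mm long (the hook's x, pointing to the blade), 24 mm wide, 24 mm high. On the same axis a 10 mm round steel shaft goes on along +x to a flat steel blade that hangs down at its end. 0.16 kg, balanced some 40 mm ahead of the handle's centre: grip firmly.
- hook_tip (a point): Centre of the lower edge of the hook's blade: 175 mm ahead (+x) of the handle's centre and 34 mm below the axis of handle and shaft. The blade is 26 mm wide (y), 6 mm thick (x) and hangs 29 mm clear below the shaft's underside.
- hook: The whole pull hook; origin at the centre of its handle, x towards the blade, z up.
- rest: Fixed wooden rest of the hook, right or left of the rack's front; x along the hook lying in it, origin on the bench below the handle's centre, which then lies at x 0, y 0, 60 mm up, blade on +x. Two 15 mm cross supports: at x -52 mm under the handle (notch 36 mm wide), at x +92 mm under the shaft (notch 24 mm wide), cheeks 10 mm high. Between them all is free above a 12 mm base board.
- bush_crate: Loose grey open crate with nine round steel guide bushes (33 mm across) fixed in it: 170 (x) x 140 (y) x 60 mm high, walls 4 mm, 0.4 to 0.85 kg. Origin at the centre of its underside; x points into the rack, away from the robot. It stands deep in either lane of the rack, 6 mm free each side. Dragging it takes a few newtons, differing from run to run.
- crate_lip (a point): Middle of the top edge of the bush crate's 4 mm front wall (the lip), 60 mm above the crate's underside, 72 mm above the bench. Behind it (+x) the crate is empty for 34 mm, down to its floor 56 mm below the lip; then come a 34 mm high partition and the bushes, all below 45 mm. x as the crate's.
- rack: Fixed two-lane rack, 300 (x) x 370 (y) x 174 mm high; origin at the centre of its underside, x pointing into it, away from the robot; open front at x -150 mm; lanes centred at y +90 and -90 mm, 152 mm wide. A framed wire shelf, underside 162 mm above the bench, bars grippers. The stop rail's inner face, not measured, is anywhere from x -132 to -92 mm, 38 mm or more ahead of the crate's start.
- die_set: Fixed small die set, 170 x 170 mm, with four pillars 70 mm high, at the other side from the rest.
- bush_a: Steel ring (guide bush), 44 mm across, 28 mm high, standing in front of the rack.
- bush_b: Brass ring, 36 mm across, 24 mm high, in front of the rack.
- punch: Steel pin, 16 mm thick, 35 mm high, standing in front of the rack.
- spray_can: Spray can, 60 mm across, 170 mm high, left of the rack.
- disc: Flat steel disc, 120 mm across, 6 mm thick, with a small hole, right of the rack.
- block_crate: The other crate in the rack, the same make as the bush crate (170 x 140 x 60 mm) but holding rectangular steel blocks; it may be in either lane; leave it alone.
- home_bar (a joint): Travel (m) of the light sprung bar that lies along the top of the stop rail, across both lanes: 0 when free, growing as a crate pushes it towards the robot, 0.003 when the crate's front is hard against the rail. It needs only about 0.5 N. The steel stop rail below it, 50 mm high above the bench (bar's top 60 mm), is clamped across the rack and rigid: the pull rises at once when the crate meets it.
There are look-alikes about, which are no part of the job. What is shaped like the bush_crate but brown is not meant.

How it is judged:
By the outcome, as a careful person would: the job done as asked, in the order asked, and still so for the second after the job is handed in, with the robot touching nothing.
It also fails if it takes over 72 s, if anything falls off the work surface, if the arm or the gripper's body presses on something with over 40 N, if the wrist force passes 120 N, or if a joint passes its speed limit or range.

## Robot

A 7-joint arm with a two-finger parallel gripper is mounted at the origin on the work surface. World frame = base frame: x ahead of the robot, y to its left, z up, the work surface at z = 0. Lengths are in m, angles in degrees, forces in N, time in s.
With the tool pointing down it reaches from about 0.425 to 0.8 m from the base axis. Payload 8.3 kg.
Tool frame: the origin (TCP) lies between the finger pads; the fingertips stand 22 mm ahead of it and the grasp point (between the pads) lies 3 mm ahead of it; x points along the fingers, y is the direction in which the jaws open and shut, and the axes are right-handed (so a half turn about x gives the same grasp; the last joint's range is limited). The gripper opens to 85 mm and grips with 20 to 120 N. Pads are 22 mm wide; open, the fingers measure 114 mm over their backs; the gripper's body (76 mm by 85 mm) begins 54 mm behind the grasp point. The pads swing forward as they close: fully open they stand 13 mm farther back than shut.
Start: joints at [72.771, 21.967, 0.94, 78.501, -0.361, 79.538, -2.664], TCP at [0.147, -0.607, 0.253] pointing down, gripper open.
Joint ranges: [-169.22, 169.22], [-14.56, 117.87], [-87.37, 89.26], [10.42, 133.3], [-82.24, 262.24], [0.94, 117.77], [-172.7, 172.7]. Speed limits (degrees/s): [136.94, 136.94, 172.46, 172.46, 180, 180, 180].

## Interface

Orientations are given as [roll, pitch, yaw] about the fixed x, y, z axes, in that order (R = Rz(yaw) Ry(pitch) Rx(roll)).
In Python, from workcell import arm gives the robot as it stands.
- The arm moves only by the tool jog_arm, never from a script. Its argument "increments" is a list of rows, each an object with "linear": the shift along the tool's x, y, z in cm, a list of three; "rotation": the turn, a rotation vector about the tool's x, y, z in degrees, a list of three; "grip": the finger opening in cm, from 0 to 8.54. In form: [{"linear": [x, y, z], "rotation": [rx, ry, rz], "grip": grip}, ...]. A call has 1 to 20 rows; each row is the pose to reach, as a shift and turn from the pose commanded when the call began, along the tool's axes at that moment; what a row does not reach only later rows make up. A row lasts 1/8 s, in which the tool goes at most 62.5 mm and 10.7 degrees, less where a joint would pass 70% of its speed; a pose out of reach is approached as far as the arm can. A call with a gripper value outside its range is refused whole. The fingers move at their own pace and stop on an object; the grip force is fixed at half the most. Time passes only in rows, so rows that repeat a pose let the fingers close. It gives the time, the measured TCP pose, the force and the opening at its end, in the units of the state.
- arm.sense(): the state, without advancing time (a new reading comes with each control period).
- arm.read_camera(name): name is "side" or "top"; returns a dict with "img" (400x640x3 uint8, blue, green, red), "z_map" (400x640 float32, m along the optical axis (not along the pixel's ray), 0 where there is no reading), "intrinsics" (3x3 intrinsics, pixels), "cam_to_world" (4x4, takes a point from camera to world coordinates). Camera axes: x right, y up, looking along -z (the intrinsics and any distortion apply to the point x, -y, -z); pixel columns grow to the right and rows downward; lengths in m; the calibration is good to about 2 mm. A picture is of the moment at which its call begins.
- arm.job_done(): hands the job in, once; it reports no verdict.
Trained networks look in the newest picture that a camera, given by its name, has taken for a name from the list of things; names that differ only in an ending like _2 or _b are one class to them, and where a whole thing is asked for, a point or a joint stands for the part that bears it (a point fixed in the world has none). Each returns a list of dicts, best first, with "conf" (0 to 1); they miss things now and then, are a little off and sometimes report something else, mostly with a low value. They report only what shows in the picture. A call takes as long as a camera call. They do not tell look-alikes from the thing itself.
- arm.look_for(camera, query): "xy" ([column, row] in pixels, amid what is visible of it).
- arm.tip_of(camera, query): "xy" ([column, row] in pixels: a listed point, or the origin of a listed thing).
The state is a dict: "time_s": time; "joint_pos": joint angles; "joint_velocities": joint speeds; "joint_torque": joint torques, N m; "tool_pos": TCP position; "tool_rot": TCP orientation; "ft_force": force on the tool from outside, world axes, zero at the start; "torque": the same for the moment, N m; "finger_gap": finger opening in m.
Only numpy, scipy, OpenCV 4.12 (cv2) and the standard library are available. Lean on these libraries where they do the work, as an engineer would, in place of code of your own. Each camera call takes 0.05 s, during which the arm holds its last target. There are 200 camera calls.

## Working session

There is one attempt and no reset: what is moved stays moved. The work goes in short steps, Python scripts to look and compute and a tool call to move; the robot and the scene stay as the last step left them, time stands still between calls to the robot, and variables do not carry over. Pictures are saved under pics/ and viewed, about 8 in all and at most 12, crops included, and the job is handed in when it is done.

Besides the shell and the picture viewer there is one more tool, called after ">>>" as name(argument=value, ...), one argument or row to a line, values as JSON. jog_arm: Moves the arm, as the interface text tells. Its arguments: {"type":"object","properties":{"increments":{"type":"array","items":{"type":"object","properties":{"linear":{"type":"array","items":{"type":"number"}},"rotation":{"type":"array","items":{"type":"number"}},"grip":{"type":"number"}}}}},"required":["increments"]}

```bash
ls; mkdir -p pics; cat > h.py <<'E'
import numpy as np, cv2
from workcell import arm
from scipy.spatial.transform import Rotation as R
def px2w(c,u,v,z=None,plane=None):
    K=np.array(c["intrinsics"]);T=np.array(c["cam_to_world"])
    d=np.array([(u-K[0,2])/K[0,0],-(v-K[1,2])/K[1,1],-1.0])
    dw=T[:3,:3]@d;o=T[:3,3]
    if plane is not None: s=(plane-o[2])/dw[2]
    else:
        s=z if z is not None else c["z_map"][int(round(v)),int(round(u))]
    return o+s*dw
def cloud(c):
    K=np.array(c["intrinsics"]);T=np.array(c["cam_to_world"]);Z=c["z_map"]
    v,u=np.mgrid[:Z.shape[0],:Z.shape[1]]
    P=np.stack([(u-K[0,2])/K[0,0]*Z,-(v-K[1,2])/K[1,1]*Z,-Z],-1)
    W=P@T[:3,:3].T+T[:3,3]; W[Z<=0]=np.nan
    return W
E
python3 - <<'E'
from h import *
print(arm.sense())
for n in("top","side"):
    c=arm.read_camera(n);cv2.imwrite(f"pics/{n}0.png",c["img"]);np.save(f"{n}0.npy",c,allow_pickle=True)
    print(n,c["intrinsics"],np.round(c["cam_to_world"],3))
    for q in("hook_grip","hook_tip","crate_lip","bush_crate","block_crate","rack","rest","home_bar","hook"):
        for r in arm.tip_of(n,q)[:3]:
            u,v=r["xy"]
            print(q,round(r["conf"],2),np.round(r["xy"],1), np.round(px2w(c,u,v),3) if 0<=u<639 and 0<=v<399 else '')
E
```

```text
pics
{'time_s': 0.0, 'joint_pos': array([72.77116566, 22.01589013,  0.93997695, 78.56156324, -0.36188676,
       79.53590608, -2.66482982]), 'joint_velocities': array([-0.00759832,  0.0188568 ,  0.07303309,  0.08820728, -0.04650282,
        0.00221066,  0.08790288]), 'joint_torque': array([ 6.76969375e-04, -6.27603507e+01,  8.44758097e-01, -3.71826053e+01,
        1.65239914e-02,  1.44298776e-02, -4.70166037e-05]), 'tool_pos': array([ 0.1471458 , -0.60696989,  0.2522701 ]), 'tool_rot': array([-89.09328452,  89.88947037, 104.532866  ]), 'ft_force': array([ 0.25179609, -1.32044264, -0.10145035]), 'torque': array([-0.01769535, -0.02244146, -0.02727923]), 'finger_gap': 0.08498037437055561}
top [[441.2212314    0.         322.25903293]
 [  0.         441.2212314  206.99387242]
 [  0.           0.           1.        ]] [[ 4.000e-03  9.880e-01 -1.550e-01  4.040e-01]
 [-1.000e+00  1.000e-03 -2.100e-02  1.000e-03]
 [-2.100e-02  1.550e-01  9.880e-01  1.375e+00]
 [ 0.000e+00  0.000e+00  0.000e+00  1.000e+00]]
hook_grip 0.81 [221.9 252.2] [0.474 0.326 0.069]
hook_tip 0.61 [232.7 198.4] [0.646 0.314 0.01 ]
crate_lip 0.6 [250.9 150.7] [0.803 0.261 0.004]
crate_lip 0.59 [311.5 172.5] [4.040e-01 1.000e-03 1.375e+00]
bush_crate 0.82 [231.  155.7] [0.785 0.324 0.01 ]
bush_crate 0.57 [307.4 148.7] [0.803 0.078 0.025]
block_crate 0.62 [336.5 166.4] [ 0.743 -0.014  0.035]
rack 0.6 [336.6 167.5] [ 0.74  -0.014  0.032]
rest 0.8 [224.9 253. ] [0.472 0.322 0.05 ]Traceback (most recent call last):
  File "<stdin>", line 7, in <module>
ValueError: it knows: block_crate, bush, bush_crate, crate_lip, die_set, disc, hook, hook_grip, hook_tip, punch, rack, rest, spray_can
```

```bash

python3 - <<'E'
from h import *
n="side"
c=arm.read_camera(n);cv2.imwrite(f"pics/{n}0.png",c["img"]);np.save(f"{n}0.npy",c,allow_pickle=True)
print(n,c["intrinsics"],np.round(c["cam_to_world"],3))
for q in("hook_grip","hook_tip","crate_lip","bush_crate","block_crate","rack","rest","hook"):
        for r in arm.tip_of(n,q)[:3]:
            u,v=r["xy"]
            print(q,round(r["conf"],2),np.round(r["xy"],1), np.round(px2w(c,u,v),3) if 0<=u<639 and 0<=v<399 else '')
E
```

```text
side [[362.27198708   0.         322.63035175]
 [  0.         362.27198708 195.71480656]
 [  0.           0.           1.        ]] [[-0.833  0.323 -0.448  0.118]
 [-0.552 -0.452  0.7    0.755]
 [ 0.023  0.831  0.556  0.663]
 [ 0.     0.     0.     1.   ]]
hook_grip 0.65 [285.9 285.5] [0.468 0.344 0.073]
hook_grip 0.25 [291.  175.6] [ 0.747 -0.035  0.067]
hook_tip 0.63 [231.8 260.2] [0.652 0.327 0.032]
crate_lip 0.58 [219.4 215.5] [0.781 0.241 0.06 ]
bush_crate 0.89 [196.1 251.7] [0.73  0.367 0.049]
bush_crate 0.73 [256.9 200.3] [0.756 0.119 0.052]
block_crate 0.81 [293.2 173.8] [ 0.763 -0.067  0.053]
rack 0.96 [292.1 194.5] [0.588 0.163 0.162]
rack 0.63 [295.2 174.5] [ 0.763 -0.078  0.045]
rack 0.52 [255.9 202.2] [0.738 0.142 0.066]
rest 0.66 [286.2 301.5] [0.474 0.339 0.013]
hook 0.17 [365.1 232.9] [0.447 0.011 0.003]
```

View pics/top0.png

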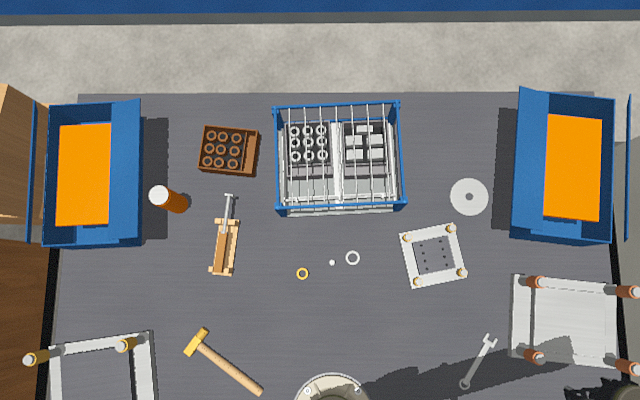

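View pics/side0.png

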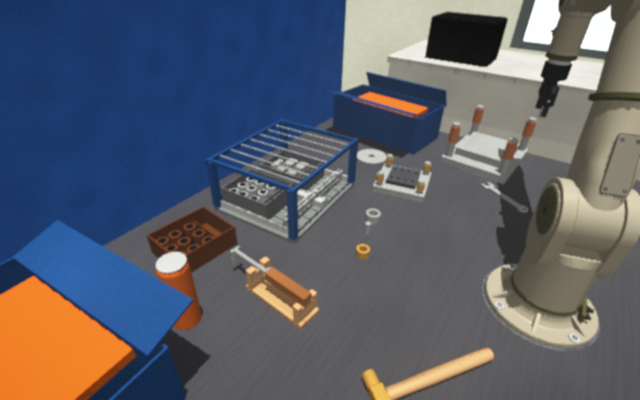

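The top view shows the hook lying in its rest at about (222–232, 190–275). The grey bush crate is in the left lane near (308, 145), the block crate is on the right, and the brown look-alike is at (229, 150). Next I'll measure more precisely.

```bash

python3 - <<'E'
from h import *
t=np.load("top0.npy",allow_pickle=True).item();s=np.load("side0.npy",allow_pickle=True).item()
a=cv2.resize(t["img"][95:285,195:415],None,fx=3.6,fy=3.15,interpolation=cv2.INTER_CUBIC)
cv2.imwrite("pics/crop1.png",a)
for nm,c in(("top",t),("side",s)):
    W=cloud(c)
    # hook region
    m=(W[...,0]>.38)&(W[...,0]<.70)&(W[...,1]>.27)&(W[...,1]<.37)&(W[...,2]>.052)&(W[...,2]<.09)
    P=W[m];print(nm,"hook",len(P),P.min(0).round(3),P.max(0).round(3))
    for lo in np.arange(.38,.7,.02):
        q=P[(P[:,0]>=lo)&(P[:,0]<lo+.02)]
        if len(q):print(round(lo+.01,2),len(q),q.mean(0).round(4),(q[:,1].min()).round(3),q[:,1].max().round(3),q[:,2].max().round(3))
    # rack top frame
    m=(W[...,2]>.155)&(W[...,2]<.19)&(W[...,0]>.5)&(W[...,0]<1.05)&(abs(W[...,1])<.3)
    P=W[m];
    r=cv2.minAreaRect(P[:,:2].astype(np.float32));print("racktop",len(P),r,P[:,2].mean());print(cv2.boxPoints(r).round(3))
    # profile along left lane
    m=(W[...,2]<.15)&(W[...,0]>.55)&(W[...,0]<.95)&(W[...,1]>.06)&(W[...,1]<.14)
    P=W[m]
    for lo in np.arange(.58,.95,.01):
        q=P[(P[:,0]>=lo)&(P[:,0]<lo+.01)]
        if len(q):print("lane",round(lo,3),len(q),np.percentile(q[:,2],[5,25,50,75,95]).round(3))
E
```

```text
top hook 675 [0.415 0.292 0.052] [0.653 0.369 0.079]
0.41 20 [0.4174 0.3262 0.0638] 0.307 0.349 0.075
0.43 102 [0.4288 0.3379 0.0662] 0.308 0.369 0.078
0.45 68 [0.4506 0.333  0.0709] 0.321 0.347 0.078
0.47 65 [0.4709 0.3313 0.071 ] 0.32 0.346 0.079
0.49 61 [0.4901 0.3285 0.0697] 0.318 0.345 0.078
0.51 68 [0.5095 0.3268 0.0705] 0.315 0.342 0.078
0.53 59 [0.5292 0.3247 0.0699] 0.313 0.339 0.078
0.55 29 [0.5528 0.3182 0.0628] 0.294 0.328 0.071
0.57 110 [0.569  0.3231 0.0623] 0.292 0.353 0.072
0.59 20 [0.5908 0.3194 0.0635] 0.315 0.323 0.069
0.61 24 [0.6102 0.3173 0.0639] 0.312 0.323 0.069
0.63 21 [0.6303 0.3153 0.0646] 0.311 0.32 0.069
0.65 28 [0.648  0.3138 0.0629] 0.301 0.326 0.069
racktop 2726 ((0.7484720945358276, -0.01703864336013794), (0.3025642931461334, 0.37029367685317993), 2.8365914821624756) 0.17156348552198888
[[ 0.588  0.16 ]
 [ 0.607 -0.209]
 [ 0.909 -0.194]
 [ 0.89   0.175]]
lane 0.58 76 [-0.006 -0.002 -0.     0.002  0.005]
lane 0.59 99 [-0.002  0.006  0.01   0.013  0.016]
lane 0.6 76 [0.008 0.01  0.012 0.013 0.017]
lane 0.61 41 [0.008 0.01  0.012 0.013 0.016]
lane 0.62 2
[... 3110 characters left out ...]
.038 0.043 0.046 0.048]
lane 0.75 27 [0.038 0.044 0.049 0.053 0.064]
lane 0.76 56 [0.03  0.043 0.053 0.054 0.056]
lane 0.77 39 [0.034 0.051 0.053 0.055 0.055]
lane 0.78 21 [0.052 0.053 0.054 0.054 0.055]
lane 0.79 2 [0.056 0.058 0.062 0.065 0.068]
lane 0.8 60 [0.034 0.041 0.049 0.054 0.055]
lane 0.81 44 [0.033 0.043 0.054 0.054 0.055]
lane 0.82 31 [0.046 0.053 0.054 0.054 0.056]
lane 0.83 18 [0.044 0.05  0.052 0.054 0.055]
lane 0.84 46 [0.04  0.049 0.054 0.054 0.055]
lane 0.85 33 [0.038 0.052 0.054 0.055 0.056]
lane 0.86 37 [0.052 0.053 0.055 0.064 0.07 ]
lane 0.87 112 [0.047 0.055 0.062 0.069 0.072]
lane 0.88 2 [0.019 0.023 0.028 0.034 0.038]
lane 0.94 4 [-0.001 -0.001 -0.     0.     0.001]
```

View pics/crop1.png

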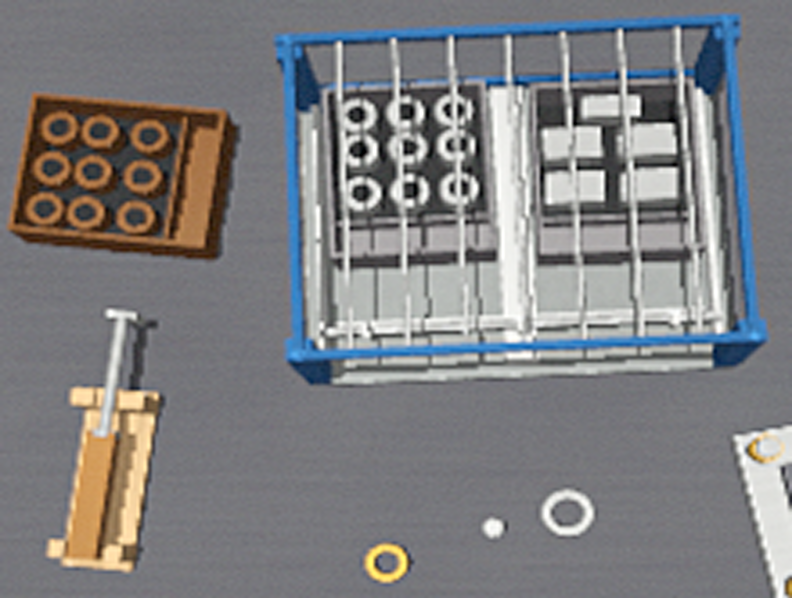

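```bash
cat >> h.py <<'E'
def toolR(yaw): # tool x down, tool z along hook x at yaw (deg)
    a=np.radians(yaw);return np.array([[0,-np.sin(a),np.cos(a)],[0,np.cos(a),np.sin(a)],[-1,0,0]])
def plan(pos,yaw,cur=None):
    s=arm.sense()
    p,r=(s["tool_pos"],R.from_euler("xyz",s["tool_rot"],degrees=True)) if cur is None else (np.array(cur[0]),R.from_matrix(toolR(cur[1])))
    print("lin",(r.inv().apply(np.array(pos)-p)*100).round(2),"rot",(r.inv()*R.from_matrix(toolR(yaw))).as_rotvec(degrees=True).round(2))
E
python3 - <<'E'
from h import *
s=arm.sense();print(R.from_euler("xyz",s["tool_rot"],degrees=True).as_matrix().round(3))
plan([.5,-.25,.27],-6);plan([.5,-.25,.27],174)
a=np.radians(2.85);C=np.array([.7475,-.0148])
for n,Cc in(("top",(.7485,-.0170)),("side",(.7465,-.0125))):
    W=cloud(np.load(n+"0.npy",allow_pickle=True).item()).reshape(-1,3);W=W[~np.isnan(W[:,0])]
    d=W[:,:2]-Cc;X=d[:,0]*np.cos(a)+d[:,1]*np.sin(a);Y=-d[:,0]*np.sin(a)+d[:,1]*np.cos(a);Z=W[:,2]
    m=(Z>.064)&(Z<.08)&(X>-.06)&(X<.0)&(Y>.03)&(Y<.15);print(n,"lip x",np.percentile(X[m],[2,25,50,75,98]).round(4),m.sum(), "y",Y[m].min(),Y[m].max())
    for y in(.03,.06,.09,.12):
        k=m&(Y>y)&(Y<y+.03);print(y,np.median(X[k]).round(4))
    m=(Z>.03)&(Z<.06)&(X>-.06)&(X<.0)&(Y>.03)&(Y<.15);print("front face",np.percentile(X[m],[2,25,50,75,98]).round(4))
    m=(Z>.045)&(Z<.068)&(X>-.14)&(X<-.07)&(Y>.03)&(Y<.15);print("rail",np.percentile(X[m],[2,25,50,75,98]).round(4))
    m=(Z>.055)&(Z<.08)&(X>-.06)&(X<.16)&(Y>.00)&(Y<.18);print("crate walls Y",np.histogram(Y[m],np.arange(0,.18,.005)))
E
```

```text
[[ 0.     0.236 -0.972]
 [ 0.    -0.972 -0.236]
 [-1.    -0.    -0.   ]]
lin [ -1.67 -26.42 -42.7 ] rot [-160.37   -0.     -0.  ]
lin [ -1.67 -26.42 -42.7 ] rot [19.63 -0.    0.  ]
top lip x [-0.0364 -0.0353 -0.0343 -0.033  -0.0309] 70 y 0.030978482989763315 0.1495236918135899
0.03 -0.0341
0.06 -0.0343
0.09 -0.0345
0.12 -0.0343
front face [-0.0369 -0.036  -0.0355 -0.035  -0.0342]
rail [-0.1109 -0.1055 -0.1027 -0.1013 -0.0987]
crate walls Y (array([ 0,  0,  0, 34, 45, 11, 23, 23, 19, 11, 23, 21, 11, 10, 12, 27, 24,
       33, 16, 12, 16,  7, 12, 17, 29, 33, 35, 20, 10,  9, 55, 49,  2,  8,
        5]), array([0.   , 0.005, 0.01 , 0.015, 0.02 , 0.025, 0.03 , 0.035, 0.04 ,
       0.045, 0.05 , 0.055, 0.06 , 0.065, 0.07 , 0.075, 0.08 , 0.085,
       0.09 , 0.095, 0.1  , 0.105, 0.11 , 0.115, 0.12 , 0.125, 0.13 ,
       0.135, 0.14 , 0.145, 0.15 , 0.155, 0.16 , 0.165, 0.17 , 0.175]))
side lip x [-0.0372 -0.0359 -0.0348 -0.0338 -0.0315] 66 y 0.03241979921294649 0.1487728230202468
0.03 -0.0348
0.06 -0.0345
0.09 -0.0347
0.12 -0.0351
front face [-0.0373 -0.0358 -0.0352 -0.0343 -0.0328]
rail [-0.1078 -0.1057 -0.1024 -0.1009 -0.0979]
crate walls Y (array([  0,   0,   3, 136,  49,   6,   4,   1,   2,   4,  10,   5,  11,
        13,  16,  11,  24,  11,  19,  17,  13,  11,  16,  15,  22,  23,
        19,  10,  13,  13, 131, 117,   6,   9,   7]), array([0.   , 0.005, 0.01 , 0.015, 0.02 , 0.025, 0.03 , 0.035, 0.04 ,
       0.045, 0.05 , 0.055, 0.06 , 0.065, 0.07 , 0.075, 0.08 , 0.085,
       0.09 , 0.095, 0.1  , 0.105, 0.11 , 0.115, 0.12 , 0.125, 0.13 ,
       0.135, 0.14 , 0.145, 0.15 , 0.155, 0.16 , 0.165, 0.17 , 0.175]))
```

>>> jog_arm(
  increments=[
    {"linear": [-1, -13, -21], "rotation": [-40, 0, 0], "grip": 8.5},
    {"linear": [-1, -13, -21], "rotation": [-40, 0, 0], "grip": 8.5},
    {"linear": [-1.7, -26.4, -42.7], "rotation": [-80, 0, 0], "grip": 8.5},
    {"linear": [-1.7, -26.4, -42.7], "rotation": [-80, 0, 0], "grip": 8.5},
    {"linear": [-1.7, -26.4, -42.7], "rotation": [-80, 0, 0], "grip": 8.5},
    {"linear": [-1.7, -26.4, -42.7], "rotation": [-80, 0, 0], "grip": 8.5},
    {"linear": [-1.7, -26.4, -42.7], "rotation": [-80, 0, 0], "grip": 8.5},
    {"linear": [-1.7, -26.4, -42.7], "rotation": [-80, 0, 0], "grip": 8.5},
    {"linear": [-1.7, -26.4, -42.7], "rotation": [-80, 0, 0], "grip": 8.5},
    {"linear": [-1.7, -26.4, -42.7], "rotation": [-80, 0, 0], "grip": 8.5},
    {"linear": [-1.7, -26.4, -42.7], "rotation": [-80, 0, 0], "grip": 8.5},
    {"linear": [-1.7, -26.4, -42.7], "rotation": [-80, 0, 0], "grip": 8.5},
  ],
)

```text
time_s: 2.35
tool_pos: [0.4992, -0.2516, 0.2703]
tool_rot: [-34.3, 90.0, -120.8]
ft_force: [-1.6, -0.3, -0.0]
finger_gap: 0.0852
```

```bash
python3 - <<'E'
from h import *
s=arm.sense();print(s["tool_pos"],s["tool_rot"],s["joint_pos"].round(1))
plan([.456,.3355,.16],-6)
E
```

```text
[ 0.49919525 -0.25161523  0.2703252 ] [ -34.3040079    89.97529454 -120.83492082] [ 44.4  15.2 -25.8  86.6   6.7  79.7  21.7]
lin [ 11.01  -0.76 -58.87] rot [-8.053e+01  1.000e-02  3.000e-02]
```

>>> jog_arm(
  increments=[
    {"linear": [0, -0.8, -58.9], "rotation": [-80.5, 0, 0], "grip": 8.5},
    {"linear": [0, -0.8, -58.9], "rotation": [-80.5, 0, 0], "grip": 8.5},
    {"linear": [0, -0.8, -58.9], "rotation": [-80.5, 0, 0], "grip": 8.5},
    {"linear": [0, -0.8, -58.9], "rotation": [-80.5, 0, 0], "grip": 8.5},
    {"linear": [0, -0.8, -58.9], "rotation": [-80.5, 0, 0], "grip": 8.5},
    {"linear": [0, -0.8, -58.9], "rotation": [-80.5, 0, 0], "grip": 8.5},
    {"linear": [0, -0.8, -58.9], "rotation": [-80.5, 0, 0], "grip": 8.5},
    {"linear": [0, -0.8, -58.9], "rotation": [-80.5, 0, 0], "grip": 8.5},
    {"linear": [0, -0.8, -58.9], "rotation": [-80.5, 0, 0], "grip": 8.5},
    {"linear": [0, -0.8, -58.9], "rotation": [-80.5, 0, 0], "grip": 8.5},
    {"linear": [11, -0.8, -58.9], "rotation": [-80.5, 0, 0], "grip": 8.5},
    {"linear": [11, -0.8, -58.9], "rotation": [-80.5, 0, 0], "grip": 8.5},
    {"linear": [11, -0.8, -58.9], "rotation": [-80.5, 0, 0], "grip": 8.5},
    {"linear": [11, -0.8, -58.9], "rotation": [-80.5, 0, 0], "grip": 8.5},
    {"linear": [11, -0.8, -58.9], "rotation": [-80.5, 0, 0], "grip": 8.5},
  ],
)

```text
time_s: 4.22
tool_pos: [0.4559, 0.3379, 0.1629]
tool_rot: [40.3, 89.8, 34.4]
ft_force: [-0.4, -0.3, -0.3]
finger_gap: 0.0852
```

```bash
python3 - <<'E'
from h import *
s=arm.sense();print(s["tool_pos"],s["tool_rot"],s["joint_pos"].round(1))
plan([.456,.3355,.061],-6)
t=arm.read_camera("side");cv2.imwrite("pics/s1.png",cv2.resize(t["img"][180:340,180:400],None,fx=3.6,fy=3.6))
E
```

```text
[0.45591175 0.33792574 0.16292053] [40.28324401 89.77312175 34.37240955] [ -0.2  26.8 -51.8  93.5  22.1  70.3  27.5]
lin [10.19 -0.27  0.  ] rot [ 0.09  0.17 -0.15]
```

View pics/s1.png

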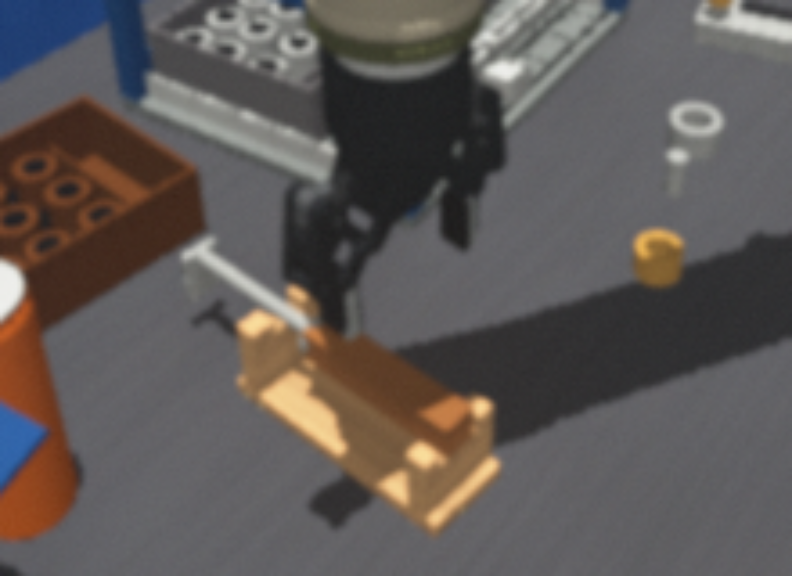

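The fingers straddle the handle, one on each side at about (330, 280) and (460, 220) in the crop. Descending and closing.

>>> jog_arm(
  increments=[
    {"linear": [4, -0.2, 0], "rotation": [0, 0, 0], "grip": 8.5},
    {"linear": [7, -0.25, 0], "rotation": [0, 0, 0], "grip": 8.5},
    {"linear": [9, -0.25, 0], "rotation": [0, 0, 0], "grip": 8.5},
    {"linear": [10, -0.25, 0], "rotation": [0, 0, 0], "grip": 8.5},
    {"linear": [10, -0.25, 0], "rotation": [0, 0, 0], "grip": 8.5},
    {"linear": [10, -0.25, 0], "rotation": [0, 0, 0], "grip": 5},
    {"linear": [10, -0.25, 0], "rotation": [0, 0, 0], "grip": 4},
    {"linear": [10, -0.25, 0], "rotation": [0, 0, 0], "grip": 3},
    {"linear": [10, -0.25, 0], "rotation": [0, 0, 0], "grip": 0},
    {"linear": [10, -0.25, 0], "rotation": [0, 0, 0], "grip": 0},
    {"linear": [10, -0.25, 0], "rotation": [0, 0, 0], "grip": 0},
    {"linear": [10, -0.25, 0], "rotation": [0, 0, 0], "grip": 0},
    {"linear": [10, -0.25, 0], "rotation": [0, 0, 0], "grip": 0},
    {"linear": [10, -0.25, 0], "rotation": [0, 0, 0], "grip": 0},
  ],
)

```text
time_s: 6.02
tool_pos: [0.4548, 0.3349, 0.0609]
tool_rot: [36.2, 89.9, 30.3]
ft_force: [-1.0, -0.9, 5.6]
finger_gap: 0.0232
```

```bash
python3 - <<'E'
from h import *
s=arm.sense();print(s["tool_pos"],s["tool_rot"],s["joint_pos"].round(1),s["ft_force"],s["torque"],s["finger_gap"])
print(R.from_euler("xyz",s["tool_rot"],degrees=True).as_matrix().round(3))
E
```

```text
[0.4548119  0.33487263 0.06090403] [36.18331218 89.9473931  30.30938838] [ -3.   33.1 -48.   99.5  27.9  60.1  23.5] [-0.98577534 -0.93865758  5.64873262] [-0.1186053   0.1227979  -0.02171277] 0.02316998939791852
[[ 0.001  0.102  0.995]
 [ 0.     0.995 -0.102]
 [-1.     0.001  0.001]]
```

Grip is good, with a 23 mm gap and the yaw aligned. Next I lift, check, and back away towards the rack entrance.

>>> jog_arm(
  increments=[
    {"linear": [-1, 0, 0], "rotation": [0, 0, 0], "grip": 0},
    {"linear": [-3, 0, 0], "rotation": [0, 0, 0], "grip": 0},
    {"linear": [-5, 0, 0], "rotation": [0, 0, 0], "grip": 0},
    {"linear": [-7, 0, 0], "rotation": [0, 0, 0], "grip": 0},
    {"linear": [-7, 0, 0], "rotation": [0, 0, 0], "grip": 0},
    {"linear": [-7, -1.4, -2.2], "rotation": [8, 0, 0], "grip": 0},
    {"linear": [-7, -2.8, -4.3], "rotation": [16, 0, 0], "grip": 0},
    {"linear": [-7, -4.2, -6.5], "rotation": [24, 0, 0], "grip": 0},
    {"linear": [-7, -4.2, -6.5], "rotation": [24, 0, 0], "grip": 0},
    {"linear": [-7, -4.2, -6.5], "rotation": [24, 0, 0], "grip": 0},
    {"linear": [-7, -4.2, -6.5], "rotation": [24, 0, 0], "grip": 0},
  ],
)

```text
time_s: 7.4
tool_pos: [0.3862, 0.2997, 0.1303]
tool_rot: [134.5, 90.0, 104.7]
ft_force: [0.5, -0.9, -1.9]
finger_gap: 0.0234
```

```bash
python3 - <<'E'
from h import *
s=arm.sense();print(s["tool_pos"],s["joint_pos"].round(1),s["ft_force"],s["torque"],s["finger_gap"])
print(R.from_euler("xyz",s["tool_rot"],degrees=True).as_matrix().round(3))
p=s["tool_pos"]
for n in("side","top"):
    c=arm.read_camera(n);W=cloud(c).reshape(-1,3);W=W[~np.isnan(W[:,0])]
    a=np.radians(-30);d=W-p;X=d[:,0]*np.cos(a)+d[:,1]*np.sin(a);Y=-d[:,0]*np.sin(a)+d[:,1]*np.cos(a);Z=d[:,2]
    m=(abs(Y)<.03)&(Z>-.05)&(Z<.03)
    for lo in np.arange(.03,.21,.01):
        k=m&(X>lo)&(X<=lo+.01)
        if k.sum()>2:print(n,round(lo,2),k.sum(),"y",Y[k].min().round(4),Y[k].max().round(4),"z",Z[k].min().round(4),Z[k].max().round(4))
    k=m&(X>.05)&(X<.25);print("maxx",np.percentile(X[k],[99,100]))
    if n=="side":cv2.imwrite("pics/s2.png",cv2.resize(c["img"][160:320,180:400],None,fx=3.6,fy=3.6))
R0=R.from_euler("xyz",s["tool_rot"],degrees=True)
plan([.392,.175,.119],-30)
E
```

```text
[0.3861629  0.29974365 0.13026401] [  1.7  17.7 -50.1 107.1  15.2  62.2   6. ] [ 0.50017673 -0.93104876 -1.9298865 ] [ 0.02045438  0.07480398 -0.05166339] 0.023362706332986073
[[-0.     0.498  0.867]
 [ 0.001  0.867 -0.498]
 [-1.     0.    -0.   ]]
side 0.03 5 y 0.0112 0.0125 z 0.0024 0.0112
side 0.04 19 y 0.0086 0.0128 z -0.0081 0.0113
side 0.05 21 y 0.0054 0.013 z -0.0112 0.0118
side 0.09 10 y -0.0003 0.0062 z -0.0004 0.0043
side 0.1 15 y -0.0027 0.0062 z -0.0006 0.0049
side 0.11 13 y -0.0019 0.0058 z -0.0036 0.0049
side 0.12 13 y -0.0016 0.0058 z -0.0039 0.0037
side 0.13 13 y -0.0029 0.0056 z -0.0026 0.0048
side 0.14 15 y -0.0026 0.0059 z -0.003 0.0045
side 0.15 13 y -0.0017 0.0065 z -0.0017 0.0043
side 0.16 13 y -0.0015 0.0066 z -0.0009 0.0038
side 0.17 10 y -0.0027 0.0058 z -0.0009 0.0049
side 0.18 15 y -0.0015 0.0086 z -0.0119 0.0042
side 0.19 108 y -0.0116 0.015 z -0.0366 0.0044
maxx [0.24969708 0.24991036]
top 0.03 37 y -0.0128 0.0095 z -0.015 0.0173
top 0.04 35 y -0.0131 0.0109 z -0.0067 0.0149
top 0.05 38 y -0.0129 0.0109 z -0.0103 0.0152
top 0.06 36 y -0.0127 0.0117 z -0.0127 0.0145
top 0.07 36 y -0.0136 0.0111 z -0.0119 0.0163
top 0.08 24 y -0.0129 0.0106 z -0.004 0.0164
top 0.09 13 y -0.0051 0.0037 z -0.0018 0.0085
top 0.1 13 y -0.0048 0.0038 z -0.0035 0.0048
top 0.11 13 y -0.0053 0.0042 z -0.002 0.0064
top 0.12 12 y -0.0044 0.003 z -0.003 0.0089
top 0.13 12 y -0.0047 0.0041 z 0.0007 0.0065
top 0.14 13 y -0.0047 0.0039 z -0.0017 0.008
top 0.15 11 y -0.0045 0.0038 z -0.0026 0.0051
top 0.16 12 y -0.0036 0.0045 z -0.0027 0.0068
top 0.17 12 y -0.0051 0.0041 z 0.0004 0.0067
top 0.18 13 y -0.0041 0.006 z -0.003 0.0058
top 0.19 31 y -0.0131 0.0135 z -0.0376 0.0107
maxx [0.24899017 0.24994471]
lin [  1.11 -10.52   6.74] rot [ 0.15 -0.04 -0.01]
```

View pics/s2.png

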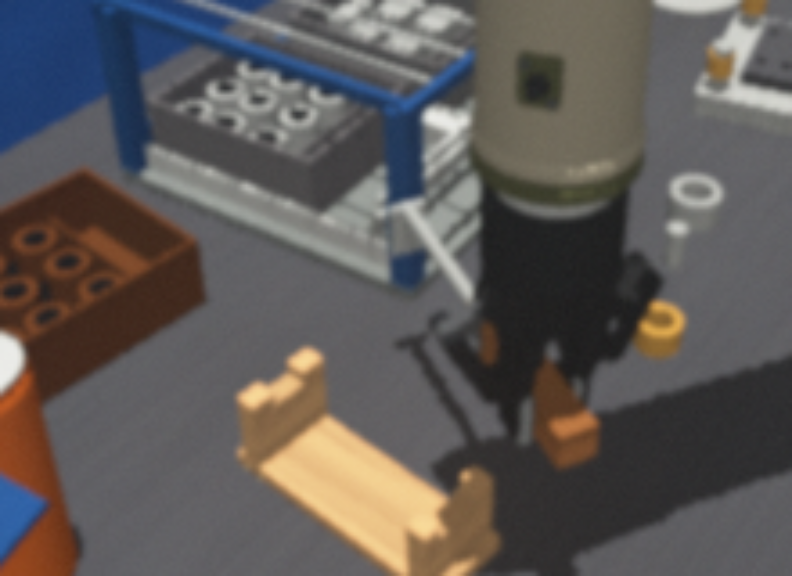

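The hook is level in hand. The blade points just in front of the left post in the image. Sliding to the opening and entering.

>>> jog_arm(
  increments=[
    {"linear": [0.4, -4.5, 2.0], "rotation": [0, 0, 0], "grip": 0},
    {"linear": [0.8, -8, 4.5], "rotation": [0, 0, 0], "grip": 0},
    {"linear": [1.1, -10.5, 6.7], "rotation": [0, 0, 0], "grip": 0},
    {"linear": [1.1, -10.5, 6.7], "rotation": [0, 0, 0], "grip": 0},
    {"linear": [1.1, -10.5, 6.7], "rotation": [0, 0, 0], "grip": 0},
  ],
)

```text
time_s: 8.12
tool_pos: [0.3916, 0.1757, 0.1195]
tool_rot: [101.6, 90.0, 71.7]
ft_force: [0.6, -0.2, -1.9]
finger_gap: 0.0232
```

```bash
python3 - <<'E'
from h import *
s=arm.sense();print(s["tool_pos"],s["joint_pos"].round(1),s["ft_force"])
plan([.466,.117,.118],-13.6)
plan([.5318,.0646,.118],2.85)
E
```

```text
[0.39158325 0.17569968 0.11950678] [ 17.5   9.2 -48.9 115.9   8.1  58.2  24.9] [ 0.64135685 -0.2146358  -1.88797792]
lin [ 0.15 -1.39  9.38] rot [-16.26  -0.    -0.05]
lin [ 0.15 -2.65 17.69] rot [-32.71   0.    -0.05]
```

>>> jog_arm(
  increments=[
    {"linear": [0.1, -0.5, 3.1], "rotation": [-5.5, 0, 0], "grip": 0},
    {"linear": [0.1, -0.9, 6.2], "rotation": [-11, 0, 0], "grip": 0},
    {"linear": [0.1, -1.4, 9.4], "rotation": [-16.3, 0, 0], "grip": 0},
    {"linear": [0.1, -1.8, 12], "rotation": [-22, 0, 0], "grip": 0},
    {"linear": [0.1, -2.2, 14.5], "rotation": [-27, 0, 0], "grip": 0},
    {"linear": [0.1, -2.6, 16.5], "rotation": [-32.7, 0, 0], "grip": 0},
    {"linear": [0.1, -2.65, 17.7], "rotation": [-32.7, 0, 0], "grip": 0},
    {"linear": [0.1, -2.65, 17.7], "rotation": [-32.7, 0, 0], "grip": 0},
    {"linear": [0.1, -2.65, 17.7], "rotation": [-32.7, 0, 0], "grip": 0},
  ],
)

```text
time_s: 9.25
tool_pos: [0.5311, 0.0653, 0.1183]
tool_rot: [123.3, 90.0, 126.2]
ft_force: [-1.0, 0.1, -2.7]
finger_gap: 0.0234
```

```bash
python3 - <<'E'
from h import *
s=arm.sense();print(s["tool_pos"],s["joint_pos"].round(1),s["ft_force"])
p=s["tool_pos"];a=np.radians(2.85);off={"top":(.0010,-.0022),"side":(-.001,.0023)}
C=np.array([.7475,-.0148]);d=p[:2]-C;print("tcp rack",d[0]*np.cos(a)+d[1]*np.sin(a),-d[0]*np.sin(a)+d[1]*np.cos(a))
for n in("side","top"):
    c=arm.read_camera(n);W=cloud(c).reshape(-1,3);W=W[~np.isnan(W[:,0])]
    d=W[:,:2]-C-off[n];X=d[:,0]*np.cos(a)+d[:,1]*np.sin(a);Y=-d[:,0]*np.sin(a)+d[:,1]*np.cos(a);Z=W[:,2]
    m=(abs(Y-.09)<.02)&(Z>.06)&(Z<.14)&(X>-.16)&(X<.03)
    for lo in np.arange(-.16,.03,.01):
        k=m&(X>lo)&(X<=lo+.01)
        if k.sum()>2:print(n,round(lo,2),k.sum(),"x",X[k].mean().round(4),"y",Y[k].min().round(4),Y[k].max().round(4),"z",Z[k].min().round(4),Z[k].max().round(4))
    if n=="top":cv2.imwrite("pics/t3.png",cv2.resize(c["img"][95:235,255:425],None,fx=4.5,fy=4.2))
    print(n,[(r["conf"],r["xy"]) for r in arm.tip_of(n,"hook_tip")[:2]])
E
```

```text
[0.53107433 0.06526819 0.11831145] [ 26.8  23.8 -46.  101.2  19.   63.1  67.4] [-1.00993918  0.07537107 -2.73000733]
tcp rack -0.21217688232416443 0.09073013878087846
side -0.16 40 x -0.1552 y 0.0767 0.1026 z 0.1044 0.1316
side -0.15 42 x -0.145 y 0.0789 0.1039 z 0.1054 0.1306
side -0.14 35 x -0.1353 y 0.077 0.1048 z 0.1056 0.1327
side -0.13 9 x -0.1254 y 0.0879 0.0993 z 0.1185 0.1303
side -0.12 7 x -0.1161 y 0.0889 0.0935 z 0.1148 0.1224
side -0.1 3 x -0.092 y 0.0879 0.0924 z 0.119 0.1225
side -0.09 9 x -0.085 y 0.089 0.0941 z 0.1165 0.1233
side -0.08 9 x -0.0748 y 0.0887 0.0949 z 0.1174 0.122
side -0.07 8 x -0.0648 y 0.0882 0.0949 z 0.116 0.1212
side -0.06 9 x -0.055 y 0.0886 0.095 z 0.1154 0.1214
side -0.05 8 x -0.0453 y 0.0882 0.0951 z 0.1157 0.1224
side -0.04 48 x -0.0347 y 0.07 0.1099 z 0.0604 0.1237
side -0.03 12 x -0.0229 y 0.0852 0.1032 z 0.0861 0.1223
side -0.02 31 x -0.0175 y 0.0781 0.1034 z 0.0816 0.1221
side [(0.7, [189.6, 320.7]), (0.68, [272.4, 191.8])]
top -0.08 4 x -0.0743 y 0.088 0.0966 z 0.1178 0.1205
top -0.07 7 x -0.0654 y 0.0876 0.0963 z 0.1188 0.1229
top -0.06 9 x -0.055 y 0.0872 0.0961 z 0.1166 0.1216
top -0.05 8 x -0.0461 y 0.087 0.0958 z 0.1134 0.1224
top -0.04 31 x -0.0343 y 0.0705 0.1098 z 0.0603 0.1257
top -0.03 11 x -0.0226 y 0.0866 0.102 z 0.0903 0.1255
top -0.02 26 x -0.0181 y 0.0797 0.1043 z 0.0865 0.1239
top [(0.43, [306.0, 167.1])]
```

View pics/t3.png

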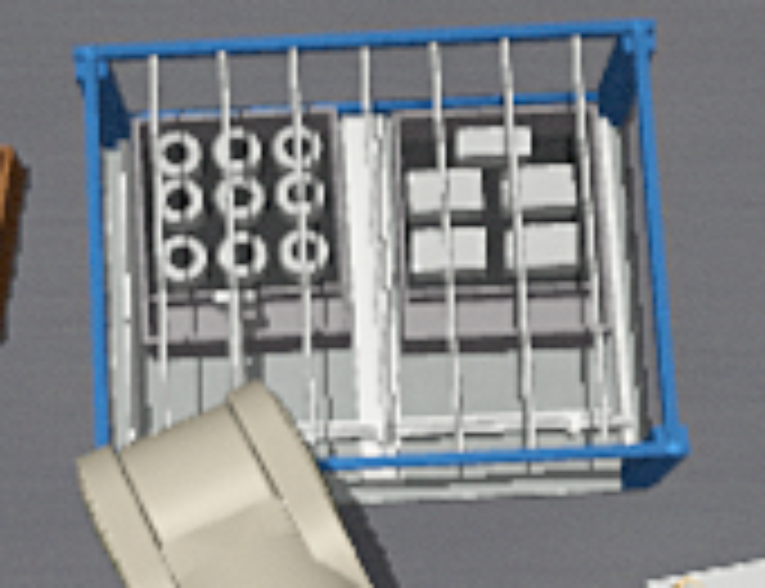

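The blade (white sliver at (235, 296) in the crop) is behind the lip and centred in the lane, with about 12 mm to the lip. Lowering it.

>>> jog_arm(
  increments=[
    {"linear": [1, 0, 0], "rotation": [0, 0, 0], "grip": 0},
    {"linear": [2, 0, 0], "rotation": [0, 0, 0], "grip": 0},
    {"linear": [3, 0, 0], "rotation": [0, 0, 0], "grip": 0},
    {"linear": [3.2, 0, 0], "rotation": [0, 0, 0], "grip": 0},
    {"linear": [3.2, 0, 0], "rotation": [0, 0, 0], "grip": 0},
    {"linear": [3.2, 0, 0], "rotation": [0, 0, 0], "grip": 0},
  ],
)

```text
time_s: 10.2
tool_pos: [0.5319, 0.064, 0.0867]
tool_rot: [13.6, 90.0, 16.4]
ft_force: [-0.0, 0.0, -1.3]
finger_gap: 0.0233
```

```bash
python3 - <<'E'
from h import *
s=arm.sense();print(s["tool_pos"],s["ft_force"],s["torque"])
E
```

```text
[0.53194942 0.06404168 0.08666553] [-0.002277    0.00967865 -1.3476403 ] [ 0.03272878  0.04035355 -0.00644315]
```

>>> jog_arm(
  increments=[
    {"linear": [0, 0, -0.4], "rotation": [0, 0, 0], "grip": 0},
    {"linear": [0, 0, -0.8], "rotation": [0, 0, 0], "grip": 0},
    {"linear": [0, 0, -1.1], "rotation": [0, 0, 0], "grip": 0},
    {"linear": [0, 0, -1.3], "rotation": [0, 0, 0], "grip": 0},
    {"linear": [0, 0, -1.5], "rotation": [0, 0, 0], "grip": 0},
    {"linear": [0, 0, -1.7], "rotation": [0, 0, 0], "grip": 0},
    {"linear": [0, 0, -1.9], "rotation": [0, 0, 0], "grip": 0},
    {"linear": [0, 0, -2.1], "rotation": [0, 0, 0], "grip": 0},
  ],
)

```text
time_s: 11.2
tool_pos: [0.5108, 0.0629, 0.0865]
tool_rot: [11.6, 90.0, 14.4]
ft_force: [5.1, 0.0, -2.6]
finger_gap: 0.0235
```

```bash
python3 - <<'E'
from h import *
s=arm.sense();print(s["tool_pos"],s["ft_force"],s["torque"])
E
```

```text
[0.51082998 0.06291004 0.08646937] [ 5.0506576   0.00596253 -2.55624059] [ 0.04014536 -0.79592428  0.03945224]
```

>>> jog_arm(
  increments=[
    {"linear": [0, 0, -0.3], "rotation": [0, 0, 0], "grip": 0},
    {"linear": [0, 0, -0.6], "rotation": [0, 0, 0], "grip": 0},
    {"linear": [0, 0, -0.9], "rotation": [0, 0, 0], "grip": 0},
    {"linear": [0, 0, -1.2], "rotation": [0, 0, 0], "grip": 0},
    {"linear": [0, 0, -1.5], "rotation": [0, 0, 0], "grip": 0},
    {"linear": [0, 0, -1.8], "rotation": [0, 0, 0], "grip": 0},
    {"linear": [0, 0, -2.1], "rotation": [0, 0, 0], "grip": 0},
    {"linear": [0, 0, -2.4], "rotation": [0, 0, 0], "grip": 0},
    {"linear": [0, 0, -2.7], "rotation": [0, 0, 0], "grip": 0},
    {"linear": [0, 0, -3.0], "rotation": [0, 0, 0], "grip": 0},
    {"linear": [0, 0, -3.3], "rotation": [0, 0, 0], "grip": 0},
    {"linear": [0, 0, -3.6], "rotation": [0, 0, 0], "grip": 0},
    {"linear": [0, 0, -3.9], "rotation": [0, 0, 0], "grip": 0},
    {"linear": [0, 0, -4.1], "rotation": [0, 0, 0], "grip": 0},
    {"linear": [0, 0, -4.2], "rotation": [0, 0, 0], "grip": 0},
  ],
)

```text
time_s: 13.08
tool_pos: [0.4686, 0.0608, 0.0864]
tool_rot: [-6.3, 90.0, -3.4]
ft_force: [4.0, -0.2, -2.1]
finger_gap: 0.0235
```

```bash
python3 - <<'E'
from h import *
s=arm.sense();print(s["tool_pos"],s["ft_force"],s["torque"])
a=np.radians(2.85);off={"top":(.0010,-.0022),"side":(-.001,.0023)};C=np.array([.7475,-.0148])
for n in("side","top"):
    c=arm.read_camera(n);W=cloud(c).reshape(-1,3);W=W[~np.isnan(W[:,0])]
    d=W[:,:2]-C-off[n];X=d[:,0]*np.cos(a)+d[:,1]*np.sin(a);Y=-d[:,0]*np.sin(a)+d[:,1]*np.cos(a);Z=W[:,2]
    L=(Z>.064)&(Z<.078)&(X>-.13)&(X<-.05)&(abs(Y-.09)<.06);B=(Z>.045)&(Z<.063)&(X>-.14)&(X<-.09)&(abs(Y+.03)<.12)
    print(n,"lip",L.sum(),np.percentile(X[L],[2,50,98]).round(4),"rail",B.sum(),np.percentile(X[B],[2,50,98]).round(4))
E
```

```text
[0.46864158 0.06080406 0.08635514] [ 3.97078907 -0.20088933 -2.13226213] [ 0.01647362 -0.92463267  0.00640178]
side lip 41 [-0.0872 -0.0851 -0.0821] rail 238 [-0.1127 -0.1028 -0.0982]
top lip 67 [-0.0876 -0.0852 -0.0818] rail 256 [-0.1103 -0.1031 -0.0987]
```

>>> jog_arm(
  increments=[
    {"linear": [0, 0, -0.2], "rotation": [0, 0, 0], "grip": 0},
    {"linear": [0, 0, -0.4], "rotation": [0, 0, 0], "grip": 0},
    {"linear": [0, 0, -0.6], "rotation": [0, 0, 0], "grip": 0},
    {"linear": [0, 0, -0.75], "rotation": [0, 0, 0], "grip": 0},
    {"linear": [0, 0, -0.85], "rotation": [0, 0, 0], "grip": 0},
    {"linear": [0, 0, -0.9], "rotation": [0, 0, 0], "grip": 0},
  ],
)

```text
time_s: 13.92
tool_pos: [0.4597, 0.0604, 0.0864]
tool_rot: [6.1, 90.0, 8.9]
ft_force: [4.8, 0.3, -2.1]
finger_gap: 0.0233
```

>>> jog_arm(
  increments=[
    {"linear": [0, 0, -0.05], "rotation": [0, 0, 0], "grip": 0},
    {"linear": [0, 0, -0.1], "rotation": [0, 0, 0], "grip": 0},
    {"linear": [0, 0, -0.15], "rotation": [0, 0, 0], "grip": 0},
  ],
)

```text
time_s: 14.3
tool_pos: [0.4582, 0.0603, 0.0863]
tool_rot: [76.8, 90.0, 79.6]
ft_force: [4.7, -0.2, -2.6]
finger_gap: 0.0229
```

>>> jog_arm(
  increments=[
    {"linear": [0, 0, -0.05], "rotation": [0, 0, 0], "grip": 0},
    {"linear": [0, 0, -0.1], "rotation": [0, 0, 0], "grip": 0},
  ],
)

```text
time_s: 14.55
tool_pos: [0.4573, 0.0603, 0.0864]
tool_rot: [34.0, 90.0, 36.8]
ft_force: [4.0, -0.1, -2.4]
finger_gap: 0.0232
```

>>> jog_arm(
  increments=[
    {"linear": [0, 0, -0.05], "rotation": [0, 0, 0], "grip": 0},
    {"linear": [0, 0, -0.1], "rotation": [0, 0, 0], "grip": 0},
  ],
)

```text
time_s: 14.8
tool_pos: [0.4563, 0.0602, 0.0864]
tool_rot: [23.7, 90.0, 26.5]
ft_force: [4.4, 0.1, -3.1]
finger_gap: 0.0233
```

>>> jog_arm(
  increments=[
    {"linear": [0, 0, -0.05], "rotation": [0, 0, 0], "grip": 0},
    {"linear": [0, 0, -0.1], "rotation": [0, 0, 0], "grip": 0},
  ],
)

```text
time_s: 15.05
tool_pos: [0.4553, 0.0602, 0.0864]
tool_rot: [34.5, 90.0, 37.4]
ft_force: [5.9, -0.0, -2.2]
finger_gap: 0.0232
```

>>> jog_arm(
  increments=[
    {"linear": [0, 0, -0.04], "rotation": [0, 0, 0], "grip": 0},
    {"linear": [0, 0, -0.06], "rotation": [0, 0, 0], "grip": 0},
  ],
)

```text
time_s: 15.3
tool_pos: [0.4547, 0.0602, 0.0864]
tool_rot: [23.0, 90.0, 25.9]
ft_force: [5.3, -0.2, -1.3]
finger_gap: 0.0229
```

>>> jog_arm(
  increments=[
    {"linear": [0, 0, -0.04], "rotation": [0, 0, 0], "grip": 0},
    {"linear": [0, 0, -0.06], "rotation": [0, 0, 0], "grip": 0},
  ],
)

```text
time_s: 15.55
tool_pos: [0.4541, 0.0601, 0.0864]
tool_rot: [27.6, 90.0, 30.5]
ft_force: [5.1, -0.2, -3.2]
finger_gap: 0.0232
```

>>> jog_arm(
  increments=[
    {"linear": [0, 0, -0.04], "rotation": [0, 0, 0], "grip": 0},
    {"linear": [0, 0, -0.06], "rotation": [0, 0, 0], "grip": 0},
  ],
)

```text
time_s: 15.8
tool_pos: [0.4538, 0.0601, 0.0865]
tool_rot: [16.3, 90.0, 19.1]
ft_force: [6.5, -0.4, -2.4]
finger_gap: 0.0231
```

>>> jog_arm(
  increments=[
    {"linear": [0, 0, -0.04], "rotation": [0, 0, 0], "grip": 0},
    {"linear": [0, 0, -0.06], "rotation": [0, 0, 0], "grip": 0},
  ],
)

```text
time_s: 16.05
tool_pos: [0.4538, 0.0601, 0.0867]
tool_rot: [12.0, 89.9, 14.8]
ft_force: [8.8, 0.7, -4.2]
finger_gap: 0.023
```

>>> jog_arm(
  increments=[
    {"linear": [0, 0, -0.02], "rotation": [0, 0, 0], "grip": 0},
    {"linear": [0, 0, -0.03], "rotation": [0, 0, 0], "grip": 0},
  ],
)

```text
time_s: 16.3
tool_pos: [0.4536, 0.0601, 0.0867]
tool_rot: [13.8, 89.9, 16.6]
ft_force: [8.7, 0.2, -4.6]
finger_gap: 0.0233
```

>>> jog_arm(
  increments=[
    {"linear": [0, 0, 0], "rotation": [0, 0, 0], "grip": 0},
  ],
)

```text
time_s: 16.42
tool_pos: [0.4536, 0.0602, 0.0867]
tool_rot: [13.6, 89.9, 16.4]
ft_force: [10.4, 0.8, -4.0]
finger_gap: 0.0232
```

>>> jog_arm(
  increments=[
    {"linear": [0, 0, -0.005], "rotation": [0, 0, 0], "grip": 0},
    {"linear": [0, 0, -0.005], "rotation": [0, 0, 0], "grip": 0},
    {"linear": [0, 0, -0.005], "rotation": [0, 0, 0], "grip": 0},
  ],
)

```text
time_s: 16.8
tool_pos: [0.4536, 0.0602, 0.0867]
tool_rot: [15.3, 89.9, 18.1]
ft_force: [8.9, 0.1, -3.6]
finger_gap: 0.0234
```

```bash
python3 - <<'E'
from h import *
s=arm.sense();print(s["tool_pos"],s["ft_force"],s["torque"])
a=np.radians(2.85);off={"top":(.0010,-.0022),"side":(-.001,.0023)};C=np.array([.7475,-.0148])
for n in("side","top"):
    c=arm.read_camera(n);W=cloud(c).reshape(-1,3);W=W[~np.isnan(W[:,0])]
    d=W[:,:2]-C-off[n];X=d[:,0]*np.cos(a)+d[:,1]*np.sin(a);Y=-d[:,0]*np.sin(a)+d[:,1]*np.cos(a);Z=W[:,2]
    for nm,y0 in(("L",.13),("M",.09),("R",.05)):
        L=(Z>.064)&(Z<.078)&(X>-.13)&(X<-.06)&(abs(Y-y0)<.02);print(n,nm,"lip",L.sum(),np.percentile(X[L],[2,50,98]).round(4) if L.sum() else '')
    B=(Z>.045)&(Z<.063)&(X>-.14)&(X<-.08)&(abs(Y+.09)<.07)
    print("bar/rail",B.sum(),np.percentile(X[B],[2,50,98]).round(4))
    H=(Z>.07)&(Z<.1)&(abs(Y-.09)<.012)&(X>-.18)&(X<-.06)
    for lo in np.arange(-.18,-.06,.02):
        k=H&(X>lo)&(X<lo+.02)
        if k.sum()>2:print("hook z",round(lo,2),np.percentile(Z[k],95).round(4))
    if n=="side":cv2.imwrite("pics/s4.png",cv2.resize(c["img"][110:240,200:370],None,fx=4.4,fy=4.4))
E
```

```text
[0.45361394 0.06018816 0.08670511] [ 8.85383361  0.12029816 -3.63595878] [ 0.11214061 -1.54908273 -0.01180013]
side L lip 5 [-0.1015 -0.1007 -0.0842]
side M lip 8 [-0.1025 -0.1004 -0.0965]
side R lip 18 [-0.1028 -0.0999 -0.0969]
bar/rail 122 [-0.1148 -0.1051 -0.1011]
hook z -0.18 0.09
hook z -0.16 0.0907
hook z -0.14 0.0899
hook z -0.12 0.0901
top L lip 20 [-0.1019 -0.1004 -0.0973]
top M lip 23 [-0.105  -0.0994 -0.0964]
top R lip 21 [-0.102  -0.0998 -0.0965]
bar/rail 113 [-0.1153 -0.1054 -0.1012]
hook z -0.18 0.0937
hook z -0.16 0.0932
hook z -0.14 0.0929
hook z -0.12 0.094
hook z -0.1 0.094
```

View pics/s4.png

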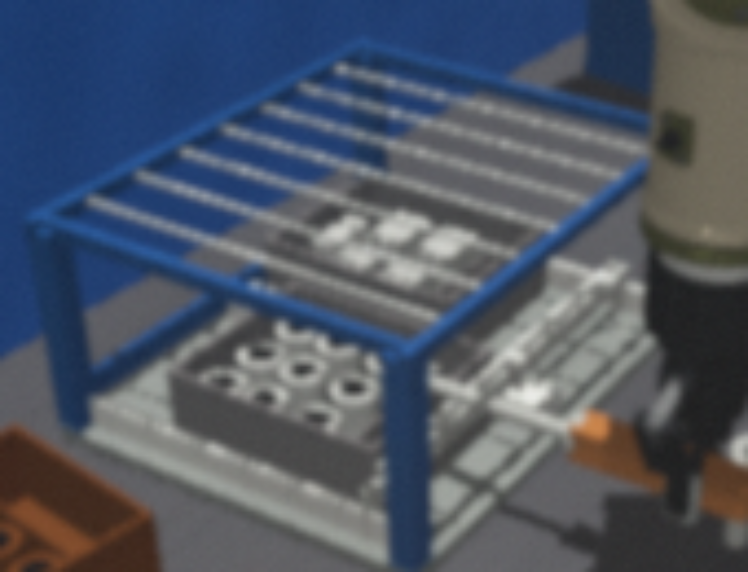

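The crate front is against the rail, the bar has shifted about 3 mm, and the lip is square. Holding at about 10 N.

>>> jog_arm(
  increments=[
    {"linear": [0, 0, -0.015], "rotation": [0, 0, 0], "grip": 0},
    {"linear": [0, 0, -0.015], "rotation": [0, 0, 0], "grip": 0},
    {"linear": [0, 0, -0.015], "rotation": [0, 0, 0], "grip": 0},
    {"linear": [0, 0, -0.015], "rotation": [0, 0, 0], "grip": 0},
  ],
)

```text
time_s: 17.4
tool_pos: [0.4536, 0.0602, 0.0867]
tool_rot: [13.3, 89.9, 16.1]
ft_force: [9.8, 1.3, -4.5]
finger_gap: 0.0232
```

>>> jog_arm(
  increments=[
    {"linear": [0, 0, 0], "rotation": [0, 0, 0], "grip": 0},
    {"linear": [0, 0, 0], "rotation": [0, 0, 0], "grip": 0},
    {"linear": [0, 0, 0], "rotation": [0, 0, 0], "grip": 0},
    {"linear": [0, 0, 0], "rotation": [0, 0, 0], "grip": 0},
  ],
)

```text
time_s: 17.9
tool_pos: [0.4536, 0.0602, 0.0868]
tool_rot: [13.6, 89.9, 16.4]
ft_force: [10.2, 0.7, -4.6]
finger_gap: 0.0235
```

>>> jog_arm(
  increments=[
    {"linear": [0, 0, 0], "rotation": [0, 0, 0], "grip": 0},
    {"linear": [0, 0, 0], "rotation": [0, 0, 0], "grip": 0},
  ],
)

```text
time_s: 18.15
tool_pos: [0.4536, 0.0602, 0.0867]
tool_rot: [14.8, 89.9, 17.6]
ft_force: [9.1, -0.1, -5.2]
finger_gap: 0.0232
```

>>> jog_arm(
  increments=[
    {"linear": [0, 0, 0.15], "rotation": [0, 0, 0], "grip": 0},
    {"linear": [0, 0, 0.3], "rotation": [0, 0, 0], "grip": 0},
    {"linear": [0, 0, 0.5], "rotation": [0, 0, 0], "grip": 0},
    {"linear": [0, 0, 0.8], "rotation": [0, 0, 0], "grip": 0},
    {"linear": [0, 0, 1.1], "rotation": [0, 0, 0], "grip": 0},
    {"linear": [0, 0, 1.3], "rotation": [0, 0, 0], "grip": 0},
    {"linear": [0, 0, 1.3], "rotation": [0, 0, 0], "grip": 0},
    {"linear": [-1, 0, 1.3], "rotation": [0, 0, 0], "grip": 0},
    {"linear": [-2, 0, 1.3], "rotation": [0, 0, 0], "grip": 0},
    {"linear": [-3, 0, 1.3], "rotation": [0, 0, 0], "grip": 0},
    {"linear": [-3.3, 0, 1.3], "rotation": [0, 0, 0], "grip": 0},
    {"linear": [-3.3, 0, 1.3], "rotation": [0, 0, 0], "grip": 0},
  ],
)

```text
time_s: 19.65
tool_pos: [0.4655, 0.0606, 0.1196]
tool_rot: [-21.2, 90.0, -18.3]
ft_force: [-0.2, 0.1, -1.9]
finger_gap: 0.0236
```

```bash
python3 - <<'E'
from h import *
s=arm.sense();print(s["tool_pos"],s["ft_force"],s["torque"])
plan([.43,.118,.12],-13.6);plan([.392,.175,.12],-30)
a=np.radians(2.85);off={"top":(.0010,-.0022),"side":(-.001,.0023)};C=np.array([.7475,-.0148])
for n in("side","top"):
    c=arm.read_camera(n);W=cloud(c).reshape(-1,3);W=W[~np.isnan(W[:,0])]
    d=W[:,:2]-C-off[n];X=d[:,0]*np.cos(a)+d[:,1]*np.sin(a);Y=-d[:,0]*np.sin(a)+d[:,1]*np.cos(a);Z=W[:,2]
    L=(Z>.064)&(Z<.078)&(X>-.13)&(X<-.06)&(abs(Y-.09)<.06);print(n,"lip",L.sum(),np.percentile(X[L],[2,50,98]).round(4))
    B=(Z>.045)&(Z<.063)&(X>-.14)&(X<-.08)&(abs(Y+.09)<.07)
    print("bar/rail",B.sum(),np.percentile(X[B],[2,50,98]).round(4))
    H=(Z>.07)&(Z<.13)&(abs(Y-.09)<.015)&(X>-.12)&(X<-.03)
    for lo in np.arange(-.12,-.03,.01):
        k=H&(X>lo)&(X<lo+.01)
        if k.sum()>2:print("hook z",round(lo,2),np.percentile(Z[k],[2,98]).round(4))
E
```

```text
[0.46546924 0.06056144 0.11959819] [-0.23996171  0.06134677 -1.91589662] [0.02604273 0.09798915 0.03752872]
lin [-0.04  5.91 -3.26] rot [1.642e+01 4.000e-02 1.000e-02]
lin [-0.05 11.79 -6.78] rot [32.82  0.04  0.  ]
side lip 44 [-0.102  -0.1001 -0.0971]
bar/rail 118 [-0.1148 -0.105  -0.1008]
hook z -0.12 [0.1168 0.124 ]
hook z -0.1 [0.0704 0.1241]
hook z -0.09 [0.1175 0.1243]
top lip 60 [-0.1048 -0.0998 -0.0968]
bar/rail 116 [-0.1148 -0.1052 -0.1012]
hook z -0.12 [0.1178 0.1234]
hook z -0.11 [0.0803 0.1266]
hook z -0.1 [0.0713 0.1253]
hook z -0.09 [0.0846 0.1277]
```

>>> jog_arm(
  increments=[
    {"linear": [0, 1, -1.2], "rotation": [3, 0, 0], "grip": 0},
    {"linear": [0, 3, -2.2], "rotation": [9, 0, 0], "grip": 0},
    {"linear": [0, 5.9, -3.3], "rotation": [16.4, 0, 0], "grip": 0},
    {"linear": [0, 8, -4.5], "rotation": [22, 0, 0], "grip": 0},
    {"linear": [0, 10, -5.7], "rotation": [28, 0, 0], "grip": 0},
    {"linear": [0, 11.8, -6.8], "rotation": [32.8, 0, 0], "grip": 0},
    {"linear": [0, 11.8, -6.8], "rotation": [32.8, 0, 0], "grip": 0},
    {"linear": [0, 11.8, -6.8], "rotation": [32.8, 0, 0], "grip": 0},
    {"linear": [0, 11.8, -6.8], "rotation": [32.8, 0, 0], "grip": 0},
  ],
)

```text
time_s: 20.88
tool_pos: [0.3921, 0.1744, 0.1192]
tool_rot: [-153.9, 90.0, 176.1]
ft_force: [0.6, -0.6, -1.9]
finger_gap: 0.0235
```

```bash
python3 - <<'E'
from h import *
s=arm.sense();print(s["tool_pos"],s["tool_rot"],s["ft_force"])
plan([.386,.30,.132],-30);plan([.4551,.335,.132],-5.9)
E
```

```text
[0.39206613 0.17436258 0.11921279] [-153.91762883   89.98802023  176.07424598] [ 0.58508679 -0.58505064 -1.85291471]
lin [-1.28 10.58 -6.81] rot [-0.01 -0.01  0.01]
lin [-1.28 17.06 -2.58] rot [-2.411e+01 -1.000e-02  0.000e+00]
```

>>> jog_arm(
  increments=[
    {"linear": [-0.4, 3.5, -2.3], "rotation": [0, 0, 0], "grip": 0},
    {"linear": [-0.9, 7, -4.6], "rotation": [0, 0, 0], "grip": 0},
    {"linear": [-1.3, 10.6, -6.8], "rotation": [0, 0, 0], "grip": 0},
    {"linear": [-1.3, 12.5, -5.7], "rotation": [-8, 0, 0], "grip": 0},
    {"linear": [-1.3, 14.8, -4.2], "rotation": [-16, 0, 0], "grip": 0},
    {"linear": [-1.3, 17.1, -2.6], "rotation": [-24.1, 0, 0], "grip": 0},
    {"linear": [-1.3, 17.1, -2.6], "rotation": [-24.1, 0, 0], "grip": 0},
    {"linear": [-1.3, 17.1, -2.6], "rotation": [-24.1, 0, 0], "grip": 0},
    {"linear": [-1.3, 17.1, -2.6], "rotation": [-24.1, 0, 0], "grip": 0},
    {"linear": [-1.3, 17.1, -2.6], "rotation": [-24.1, 0, 0], "grip": 0},
  ],
)

```text
time_s: 22.12
tool_pos: [0.4542, 0.336, 0.1326]
tool_rot: [-28.3, 90.0, -34.2]
ft_force: [0.1, 0.1, -1.3]
finger_gap: 0.0233
```

```bash
python3 - <<'E'
from h import *
s=arm.sense();print(s["tool_pos"],s["tool_rot"],s["ft_force"])
plan([.4550,.335,.0615],-5.9)
c=arm.read_camera("side");W=cloud(c).reshape(-1,3);W=W[~np.isnan(W[:,0])]
p=s["tool_pos"];a=np.radians(-5.9);d=W-p;X=d[:,0]*np.cos(a)+d[:,1]*np.sin(a);Y=-d[:,0]*np.sin(a)+d[:,1]*np.cos(a);Z=d[:,2]
m=(abs(Y)<.03)&(Z>-.05)&(Z<.03)
for lo in np.arange(.03,.21,.02):
    k=m&(X>lo)&(X<=lo+.02)
    if k.sum()>2:print(round(lo,2),k.sum(),"y",Y[k].min().round(4),Y[k].max().round(4),"z",Z[k].min().round(4),Z[k].max().round(4))
E
```

```text
[0.45423869 0.33600147 0.13255632] [-28.32002492  89.96162028 -34.20610314] [ 0.09732579  0.13693218 -1.26911188]
lin [ 7.11 -0.09  0.08] rot [0.01 0.03 0.02]
0.05 22 y -0.0114 0.0134 z -0.0112 0.0126
0.07 66 y -0.012 0.0159 z -0.0148 0.0124
0.09 37 y -0.0023 0.0056 z -0.0032 0.0049
0.11 32 y -0.0015 0.006 z -0.004 0.005
0.13 33 y -0.0031 0.0061 z -0.0033 0.0045
0.15 32 y -0.0022 0.008 z -0.0025 0.0052
0.17 30 y -0.0022 0.0071 z -0.0029 0.0051
0.19 125 y -0.011 0.015 z -0.0348 0.0046
```

>>> jog_arm(
  increments=[
    {"linear": [2, 0, 0], "rotation": [0, 0, 0], "grip": 0},
    {"linear": [4, 0, 0], "rotation": [0, 0, 0], "grip": 0},
    {"linear": [5.5, 0, 0], "rotation": [0, 0, 0], "grip": 0},
    {"linear": [6.5, 0, 0], "rotation": [0, 0, 0], "grip": 0},
    {"linear": [6.9, 0, 0], "rotation": [0, 0, 0], "grip": 0},
    {"linear": [6.9, 0, 0], "rotation": [0, 0, 0], "grip": 0},
    {"linear": [6.9, 0, 0], "rotation": [0, 0, 0], "grip": 0},
  ],
)

```text
time_s: 23.05
tool_pos: [0.4548, 0.3367, 0.064]
tool_rot: [44.7, 89.9, 38.9]
ft_force: [-0.0, -0.4, -1.3]
finger_gap: 0.0233
```

>>> jog_arm(
  increments=[
    {"linear": [0.1, -0.15, 0], "rotation": [0, 0, 0], "grip": 0},
    {"linear": [0.2, -0.15, 0], "rotation": [0, 0, 0], "grip": 0},
    {"linear": [0.28, -0.15, 0], "rotation": [0, 0, 0], "grip": 0},
    {"linear": [0.28, -0.15, 0], "rotation": [0, 0, 0], "grip": 0},
  ],
)

```text
time_s: 23.55
tool_pos: [0.4545, 0.3347, 0.0609]
tool_rot: [-16.9, 90.0, -22.8]
ft_force: [-1.1, -2.8, 2.8]
finger_gap: 0.0234
```

>>> jog_arm(
  increments=[
    {"linear": [0, 0, 0], "rotation": [0, 0, 0], "grip": 2.6},
    {"linear": [0, 0, 0], "rotation": [0, 0, 0], "grip": 3.5},
    {"linear": [0, 0, 0], "rotation": [0, 0, 0], "grip": 6},
    {"linear": [0, 0, 0], "rotation": [0, 0, 0], "grip": 8.5},
    {"linear": [0, 0, 0], "rotation": [0, 0, 0], "grip": 8.5},
    {"linear": [0, 0, 0], "rotation": [0, 0, 0], "grip": 8.5},
    {"linear": [0, 0, 0], "rotation": [0, 0, 0], "grip": 8.5},
    {"linear": [-2, 0, 0], "rotation": [0, 0, 0], "grip": 8.5},
    {"linear": [-5, 0, 0], "rotation": [0, 0, 0], "grip": 8.5},
    {"linear": [-10, 0, 0], "rotation": [0, 0, 0], "grip": 8.5},
    {"linear": [-16, 0, 0], "rotation": [0, 0, 0], "grip": 8.5},
    {"linear": [-20, 0, 0], "rotation": [0, 0, 0], "grip": 8.5},
    {"linear": [-20, 0, 0], "rotation": [0, 0, 0], "grip": 8.5},
    {"linear": [-20, 0, 0], "rotation": [0, 0, 0], "grip": 8.5},
  ],
)

```text
time_s: 25.3
tool_pos: [0.4541, 0.3346, 0.2608]
tool_rot: [-11.0, 90.0, -16.9]
ft_force: [0.3, -0.1, -0.6]
finger_gap: 0.0849
```

```bash
python3 - <<'E'
from h import *
s=arm.sense();print(s["time_s"],s["tool_pos"],s["ft_force"])
a=np.radians(2.85);off={"top":(.0010,-.0022),"side":(-.001,.0023)};C=np.array([.7475,-.0148])
c={n:arm.read_camera(n) for n in("side","top")}
for n in c:
    for tag,cc in(("old",np.load(n+"0.npy",allow_pickle=True).item()),("new",c[n])):
        W=cloud(cc).reshape(-1,3);W=W[~np.isnan(W[:,0])]
        for lo in(.46,.50,.60,.62,.64):
            k=(W[:,0]>lo)&(W[:,0]<lo+.02)&(abs(W[:,1]-.32)<.035)&(W[:,2]>.055)&(W[:,2]<.1);q=W[k]
            if k.sum():print(n,tag,lo,k.sum(),q.mean(0).round(4),q[:,0].max().round(4))
    d=W[:,:2]-C-off[n];X=d[:,0]*np.cos(a)+d[:,1]*np.sin(a);Y=-d[:,0]*np.sin(a)+d[:,1]*np.cos(a);Z=W[:,2]
    L=(Z>.064)&(Z<.078)&(X>-.13)&(X<-.06)&(abs(Y-.09)<.06);print(n,"lip",L.sum(),np.percentile(X[L],[2,50,98]).round(4))
    B=(Z>.045)&(Z<.063)&(X>-.14)&(X<-.08)&(abs(Y+.09)<.07);print("bar",np.percentile(X[B],[2,50,98]).round(4))
cv2.imwrite("pics/s5.png",cv2.resize(c["side"]["img"][130:340,170:410],None,fx=2.8,fy=2.8))
E
```

```text
25.3 [0.45414193 0.33464553 0.26081918] [ 0.31872523 -0.06822994 -0.58259929]
side old 0.46 113 [0.4699 0.3381 0.0691] 0.48
side old 0.5 102 [0.5101 0.3341 0.069 ] 0.5198
side old 0.6 31 [0.6094 0.3221 0.0632] 0.6199
side old 0.62 30 [0.6301 0.3201 0.0629] 0.6396
side old 0.64 43 [0.647  0.3183 0.0624] 0.6536
side new 0.46 111 [0.47   0.3372 0.0693] 0.4797
side new 0.5 105 [0.51   0.3331 0.0693] 0.5199
side new 0.6 28 [0.6099 0.322  0.0633] 0.6191
side new 0.62 29 [0.6302 0.3198 0.0631] 0.6393
side new 0.64 45 [0.6467 0.3183 0.0622] 0.6515
side lip 24 [-0.1027 -0.1005 -0.0973]
bar [-0.1148 -0.1052 -0.1017]
top old 0.46 64 [0.4708 0.3314 0.0713] 0.48
top old 0.5 66 [0.5094 0.3271 0.071 ] 0.5196
top old 0.6 24 [0.6102 0.3173 0.0639] 0.6198
top old 0.62 21 [0.6303 0.3153 0.0646] 0.6397
top old 0.64 26 [0.6481 0.3134 0.0636] 0.6534
top new 0.46 19 [0.4772 0.3264 0.0703] 0.48
top new 0.5 65 [0.5098 0.3259 0.0703] 0.5198
top new 0.6 23 [0.6106 0.317  0.0641] 0.6195
top new 0.62 20 [0.6317 0.3152 0.0639] 0.64
top new 0.64 29 [0.648  0.3135 0.0635] 0.6534
top lip 68 [-0.1048 -0.1001 -0.0972]
bar [-0.1145 -0.1052 -0.1013]
```

View pics/s5.png

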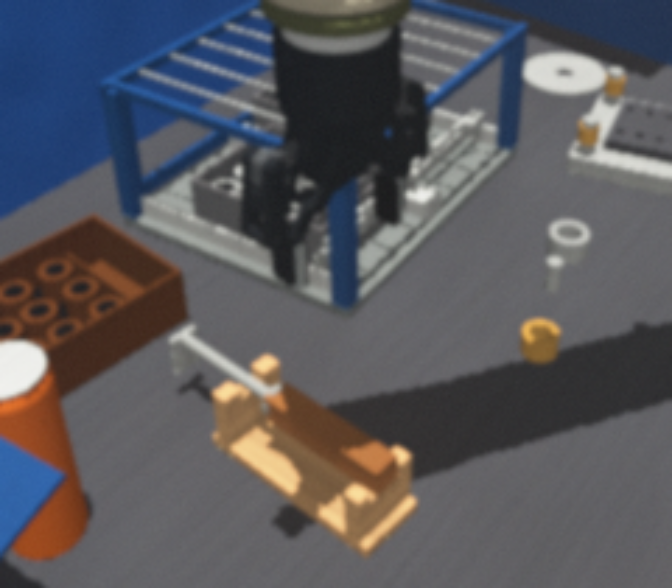

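The hook lies back in its rest, within about 1 mm of where it lay. The crate is still home with the bar pressed, and everything else stands as before. Handing in.

```bash
python3 -c "
from workcell import arm
print(arm.job_done())"
```

```text
the job is handed in; nothing more can be done
None
```

The job is done and handed in at about 25 s of the 72 s allowed; no verdict came back.

- **Pull:** I took the hook from its rest, entered the left lane, and dropped the blade behind the lip of the grey bush crate. I dragged the crate about 65 mm at 4–5 N until it stopped against the rail.
- **Hold:** I held the pull for over a second at about 9–10 N. The highest force read was 10.4 N. Readings came only at the end of each move and jumped by about 1 N.
- **Unhooking:** I moved the blade inwards off the lip and lifted it clear. Then I laid the hook back in its rest and opened and withdrew the gripper.

**Last checks:**
- **Crate and bar:** The lip stayed at the same place, about 100 mm ahead of the rack's centre in both cameras, before and after unhooking. The sprung bar still sits about 3 mm forward, so the crate is still home. That 3 mm comes from the depth images, because there is no direct reading of the bar.
- **Hook:** It lies within about 1 mm of where it started in both cameras. One top-view sample differed by 5 mm because the gripper was blocking that patch.
- **Everything else:** In the last picture the other objects in view looked as they had at the start.

No check failed.

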